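Nest the flipped angle in the packing tray

TASK

Pack the loose aluminium angles into the black tray: first push the standing tent-shaped angle square up against the foot of the angle that is screwed down, so that the two feet touch. Then tip the angle lying on the shelf down into the valley between them so that it lies flipped, corner down, flat on both slopes, and slide it along the valley fully home against the blue end stop. Leave the three nested closely with no gap and leave the other things on the table alone.

Things in the scene. Friction and masses are not known exactly. Their poses are not given: they have to be found in the camera images.
- valley (a point): Black fixed nesting tray, 250 x 365 mm, floor 8 mm above the table. Point on the floor's upper side, midway along the line where the feet of first and second angle are to meet. x along the angles' length, z up; first angle and shelf on its +y side. The open floor for the second angle runs from here to y = -192 mm, no walls there or at the +x end (floor ends at x = 132).
- first_ridge (a point): First angle, screwed to the tray as a tent: 160 mm long aluminium angle, corner ridge up. Point: middle of the ridge, 40 mm above the tray floor, at y = +36 mm, x = 0 of the valley point, same axes. Its foot edges lie 36 mm to either side; its slopes fall at 45 degrees.
- shelf_edge (a point): Flat black shelf of the tray, behind the first angle. Point: on its top (41.5 mm above the tray floor), middle of its edge towards the valley, right at the first ridge and 1.5 mm above it. Axes as the valley point; from here the shelf reaches 132 mm to +y and from x = -112 to +112 mm.
- stop_face (a point): Blue end stop at the -x end of the valley: a 27 mm square bar lying along x, turned on edge so that it fits the V of the valley (lower edge 6.5 mm, upper edge 45 mm above the tray floor), carried by a 36 mm wide post 25 mm behind its face. Point: on the tray floor below its face that looks along +x, 80 mm from the valley point; same axes.
- tent_ridge (a point): Second angle, loose, standing on the tray floor as a tent, 35 to 75 mm short of the first and askew. Point: middle of its top ridge (outer corner), 40 mm above the tray floor; x along the ridge, z up. Its foot edges lie 36 mm to either side. When its foot touches the first angle's, its ridge is at y = -36 mm of the valley point.
- flip_corner (a point): Third angle, loose, an L on the shelf. Point: middle of its outer corner edge, on the shelf top. x along its length (ends at +-80 mm), flat leg to its +y (away from the valley), upright leg to +z, on the valley side. It starts 28 to 45 mm too far in tray +x. Seated in the closed valley the point is 4 mm above the tray floor; home against the stop it is at x = 0 of the valley point.
- flip_leg (a point): Centre of the upright leg of the third angle (5 mm thick, 26 mm above the outer corner): where it could be pinched or pushed. Axes as the corner point. Pushed square over the shelf edge the angle tips 45 degrees and slides down the first angle's slope.
- tent_angle: The second angle as a whole: aluminium, 160 mm long, two legs at 90 degrees, each 52 mm wide outside and 5 mm thick, free edges rounded (3 mm radius), 0.17 to 0.27 kg. Origin and axes as its ridge point.
- flip_angle: The third angle as a whole, same section, length and mass range as the second. Origin and axes as its corner point.
- spool: Bystander: a solder spool, 60 mm across, 46 mm high, standing. Origin on its underside; leave it alone.
- driver: Bystander: an orange screwdriver, lying on the table beside the tray, about 200 mm long. Origin on its underside; leave it alone.
- cleaner: Bystander: a white bottle with a blue cap, 56 mm across, 140 mm high, standing. Origin on its underside; leave it alone.
- parts_box: Bystander: a blue parts box, open, 120 x 90 x 45 mm. Origin on its underside; leave it alone.
- spare_bracket: Bystander: a dark steel angle piece, 160 mm long, 52 mm legs, lying on one leg on the table; not part of the job. Origin at its outer corner edge, mid-length; leave it alone.
- brush: Bystander: a brush, lying on the table. Origin on its underside; leave it alone.
There are look-alikes about, which are no part of the job. Leave any orange or red look-alike of the tent_angle alone.

How it is judged:
By the outcome, as a careful person would: the job done as asked, in the order asked, and still so for the second after the job is handed in, with the robot touching nothing.
It also fails if it takes over 54 s, if anything falls off the work surface, if the arm or the gripper's body presses on something with over 40 N, if the wrist force passes 120 N, or if a joint passes its speed limit or range.

ROBOT

A 7-joint arm with a two-finger parallel gripper is mounted at the origin on the work surface. World frame = base frame: x ahead of the robot, y to its left, z up, the work surface at z = 0. Lengths are in m, angles in rad, forces in N, time in s.
With the tool pointing down it reaches from about 0.35 to 0.9 m from the base axis. Payload 7.2 kg.
Tool frame: the origin (TCP) lies midway between the tips of the shut fingers; the grasp point (between the pads) lies 19 mm behind it; z points along the fingers, y is the line along which they close (so a half turn about z gives the same grasp; the last joint's range is limited). The gripper opens to 88 mm and grips with 3 to 60 N. Pads are 20 mm wide; open, the fingers measure 115 mm over their backs; the gripper's body (75 mm by 178 mm) begins 61 mm behind the grasp point.
Start: joints at [1.14, 0.411, -0.013, 1.596, 0.006, 1.134, -0.082], TCP at [0.222, -0.584, 0.19] pointing down, gripper open.
Joint ranges: [-2.95, 2.95], [-0.29, 1.99], [-1.47, 1.44], [0.14, 2.54], [-1.03, 4.17], [0.13, 1.85], [-2.86, 2.86]. Speed limits (rad/s): [2.39, 2.39, 3.01, 3.01, 3.14, 3.14, 3.14].

INTERFACE

Orientations are given as a unit quaternion [w, x, y, z].
In Python, from bench import sense, eyes, ticket gives the robot as it stands.
- The arm moves only by the tool servo_tool, never from a script. Its argument "steps" is one flat list of numbers, 4 for each row, row after row: the shift along the tool's x, y, z in cm, then the turn about the tool's z in rad. In form: [x, y, z, yaw, x, y, z, yaw, ...]. A call has 1 to 12 rows; each row shifts and turns the commanded pose from where the row before left it, along the tool's axes as they then stand; what a row does not reach is not made up. A row lasts 1/10 s, in which the tool goes at most 50 mm and 8.59 degrees, less where a joint would pass 70% of its speed; a pose out of reach is approached as far as the arm can. A call is refused whole if a number of a shift passes 5 or a number of a turn 0.15, either way. A call with a gripper value outside its range is refused whole. "hand" is the opening, from 0 (shut) to 1 (fully open), set as the call begins (left out, the last holds). The fingers move at their own pace and stop on an object; the grip force is fixed at half the most. Time passes only in rows, so rows that do not move let the fingers close. It gives the time, the measured TCP pose, the force, the opening and the grip force at its end, in the units of the state.
- sense(): the state, without advancing time (a new reading comes with each control period).
- eyes.capture(name): name is "scene" or "top" or "wrist"; returns the picture (400x640x3 uint8, blue, green, red); there is no depth.
- eyes.camera_model(name): a dict with "fx", "fy", "cx", "cy" (pixels), "dist_coeffs" ([k1, k2, p1, p2, k3] as OpenCV has them; the pictures are not rectified), "view" (4x4, takes a point from world to camera coordinates). Camera axes: x right, y down, z forward; pixel columns grow to the right and rows downward; lengths in m; the calibration is good to about 2 mm. A picture is of the moment at which its call begins: read the wrist's pose just before it. camera_model takes no time and is no camera call; for the wrist camera it gives the pose at the moment of the call.
- ticket.hand_in(): hands the job in; it is judged then, once.
The state is a dict: "time": time; "joint_pos": joint angles; "joint_velocities": joint speeds; "joint_efforts": joint torques, N m; "position": TCP position; "orientation": TCP orientation; "force": force on the tool from outside, world axes, zero at the start; "torque": the same for the moment, N m; "gripper_width": opening from 0.0 (shut) to 1.0 (fully open); "grasp_force": force on a finger pad.
Only numpy, scipy, OpenCV 4.12 (cv2) and the standard library are available. Lean on these libraries where they do the work, as an engineer would, in place of code of your own. Each camera call takes 0.05 s, during which the arm holds its last target. There are 200 camera calls.

## Working session

There is one attempt and no reset: what is moved stays moved. The work goes in short steps, Python scripts to look and compute and a tool call to move; the robot and the scene stay as the last step left them, time stands still between calls to the robot, and variables do not carry over. Pictures are saved under pics/ and viewed, at most 10 in all, crops included, and the job is handed in when it is done.

Besides the shell and the picture viewer there is one more tool, called after "Request:" in YAML: its name, and indented under it one key for each argument. servo_tool: Moves the arm, as the interface text tells. Its arguments: {"type":"object","properties":{"steps":{"type":"array"},"hand":{"type":"number"}},"required":["steps"]}

```bash
mkdir -p pics; ls
python3 - <<'E'
from bench import sense, eyes
import cv2
s=sense(); print(s['time'],s['position'],s['orientation'])
for n in ('scene','top'):
    cv2.imwrite(f'pics/{n}0.png',eyes.capture(n)); m=eyes.camera_model(n); print(n,{k:m[k] for k in m})
E
```

```text
pics
0.0 [ 0.22158341 -0.58382796  0.18962871] [-7.54164177e-04  9.83589418e-01  1.80419651e-01 -1.92954353e-04]
scene {'fx': 447.76964694777047, 'fy': 447.76964694777047, 'cx': 319.77395834467814, 'cy': 195.9648783472061, 'dist_coeffs': array([-0.00058595,  0.        ,  0.        ,  0.        ,  0.        ]), 'view': array([[ 0.52029543,  0.85393795, -0.00909081, -0.30457695],
       [ 0.60397467, -0.37547954, -0.70301473, -0.23040226],
       [-0.60374438,  0.36028473, -0.71111718,  1.62788463],
       [ 0.        ,  0.        ,  0.        ,  1.        ]])}
top {'fx': 387.0442626845649, 'fy': 387.0442626845649, 'cx': 323.13735981021756, 'cy': 199.30017941131186, 'dist_coeffs': array([-0.07125877,  0.        ,  0.        ,  0.        ,  0.        ]), 'view': array([[ 1.68482441e-02, -9.99857852e-01,  6.41523383e-04,
         1.04153921e-02],
       [-9.89227023e-01, -1.67624157e-02, -1.45426677e-01,
         5.13830217e-01],
       [ 1.45416758e-01,  1.81557188e-03, -9.89368824e-01,
         1.05205035e+00],
       [ 0.00000000e+00,  0.00000000e+00,  0.00000000e+00,
         1.00000000e+00]])}
```

View pics/scene0.png

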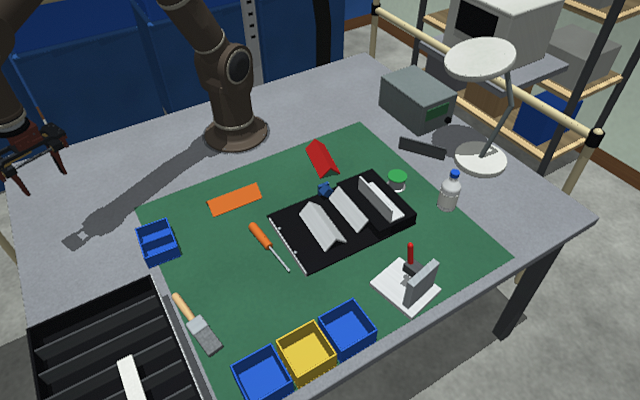

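View pics/top0.png

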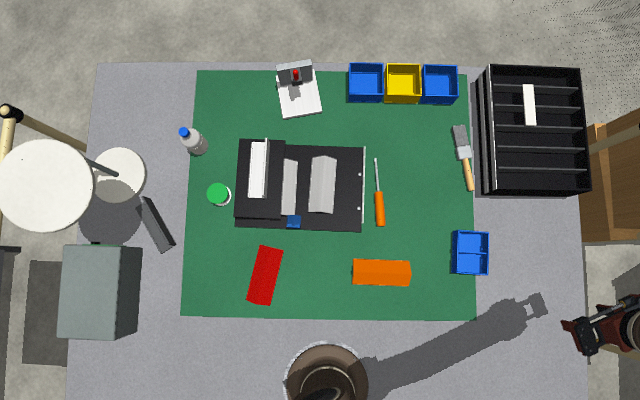

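Top view shows three silver angles in the black tray: the shelf L at (258,168), the screwed tent at (289,187) and the loose tent at (322,184). The blue stop is at (293,222). Look-alikes: red angle (264,275), orange angle (381,272), dark spare bracket (158,225), and the grey angle on the white fixture (297,80). I choose the silver (322,184) as the tent and (258,168) as the flip angle.

```bash
cat > h.py <<'E'
import numpy as np, cv2
from bench import sense, eyes
def ray(m,uv):
    K=np.array([[m['fx'],0,m['cx']],[0,m['fy'],m['cy']],[0,0,1]])
    n=cv2.undistortPoints(np.array(uv,float).reshape(-1,1,2),K,np.array(m['dist_coeffs'])).reshape(-1,2)
    V=np.array(m['view']);R=V[:3,:3];c=-R.T@V[:3,3]
    return c,np.c_[n,np.ones(len(n))]@R
def onz(m,uv,z):
    c,d=ray(m,uv); return c+d*((z-c[2])/d[:,2])[:,None]
def proj(m,P):
    K=np.array([[m['fx'],0,m['cx']],[0,m['fy'],m['cy']],[0,0,1]]);V=np.array(m['view'])
    return cv2.projectPoints(np.array(P,float).reshape(-1,1,3),cv2.Rodrigues(V[:3,:3])[0],V[:3,3],K,np.array(m['dist_coeffs']))[0].reshape(-1,2)
E
python3 - <<'E'
from h import *
t=cv2.imread('pics/top0.png'); s=cv2.imread('pics/scene0.png')
a=cv2.resize(t[130:240,225:375],None,fx=5,fy=5,interpolation=cv2.INTER_CUBIC)
b=cv2.resize(s[165:280,260:420],None,fx=5,fy=5,interpolation=cv2.INTER_CUBIC)
cv2.imwrite('pics/tc.png',a);cv2.imwrite('pics/sc.png',b)
m=eyes.camera_model('top')
g=t.astype(int)
mask=((g.min(2)>95)&(g.max(2)-g.min(2)<30)).astype(np.uint8)
mask[:130]=0;mask[235:]=0;mask[:,:232]=0;mask[:,370:]=0
for c in cv2.findContours(mask,0,1)[0]:
    if cv2.contourArea(c)>100:
        r=cv2.minAreaRect(c);p=cv2.boxPoints(r);print(r);print(p.round(1).tolist(),onz(m,p,.048).round(3)[:,:2].tolist())
blk=((g.max(2)<60)).astype(np.uint8);blk[:130]=0;blk[240:]=0;blk[:,:225]=0;blk[:,370:]=0
c=max(cv2.findContours(blk,0,1)[0],key=cv2.contourArea);p=cv2.boxPoints(cv2.minAreaRect(c));print(p,onz(m,p,.008))
E
```

```text
((288.89312744140625, 186.3172607421875), (14.621784210205078, 56.19697570800781), 3.3664605617523193)
[[279.8999938964844, 213.89999389648438], [283.20001220703125, 157.8000030517578], [297.79998779296875, 158.6999969482422], [294.5, 214.8000030517578]] [[0.469, 0.138], [0.629, 0.134], [0.627, 0.093], [0.467, 0.098]]
((321.92132568359375, 183.6015167236328), (25.57769203186035, 57.496368408203125), 4.085616588592529)
[[307.1000061035156, 211.39999389648438], [311.20001220703125, 154.0], [336.70001220703125, 155.8000030517578], [332.6000061035156, 213.1999969482422]] [[0.477, 0.063], [0.641, 0.055], [0.637, -0.017], [0.474, -0.008]]
((257.6358947753906, 167.50823974609375), (18.148517608642578, 60.04134750366211), 3.468229293823242)
[[246.8000030517578, 196.89999389648438], [250.39999389648438, 137.0], [268.5, 138.10000610351562], [264.8999938964844, 198.0]] [[0.515, 0.233], [0.689, 0.231], [0.687, 0.178], [0.513, 0.182]]
[[233.16464 226.04852]
 [236.83707 137.90988]
 [363.82492 143.20105]
 [360.1525  231.33969]] [[ 0.43582867  0.27646619  0.008     ]
 [ 0.69829583  0.27917935  0.008     ]
 [ 0.68792398 -0.0985406   0.008     ]
 [ 0.42708183 -0.08829786  0.008     ]]
```

View pics/tc.png

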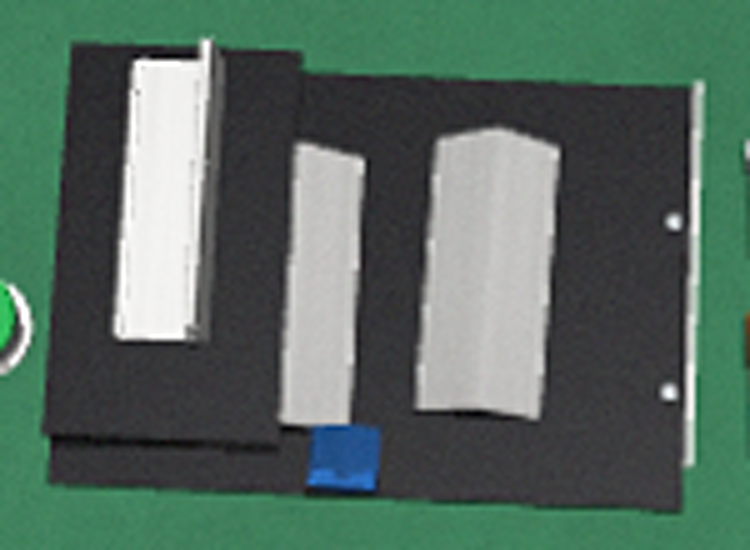

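View pics/sc.png

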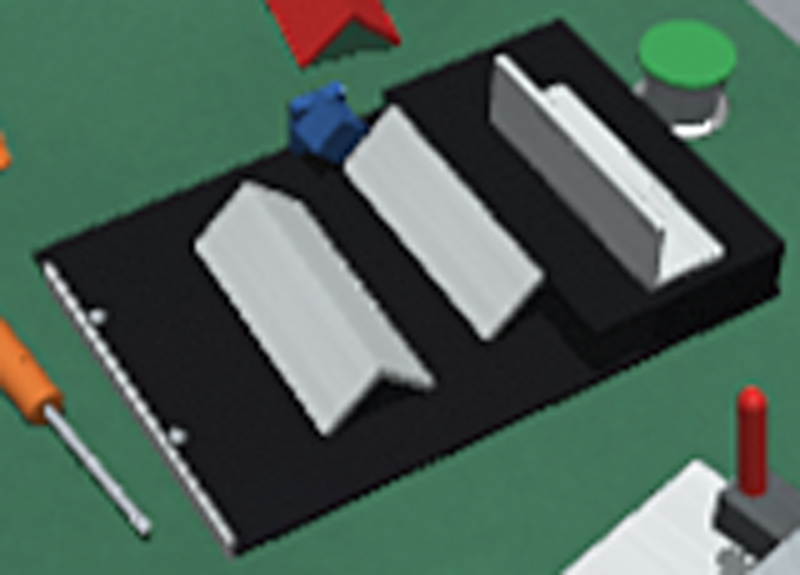

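The close crops confirm the choice: silver loose tent with ridge (498,127)-(482,403) in the crop, screwed tent beside the shelf edge (301,52)-(278,447), and L on the shelf with its upright leg on the valley side. Now the positions.

```bash
cat > m.py <<'E'
from h import *
m=eyes.camera_model('top'); sm=eyes.camera_model('scene')
def T(u,z): return onz(m,[[225-.4+u[0]/5,130-.4+u[1]/5]],z)[0]
def S(u,z): return onz(sm,[[260-.4+u[0]/5,165-.4+u[1]/5]],z)[0]
def line(n,a,b,za,f=T):
    a,b=f(a,za),f(b,za); d=a-b
    print(n,a[:2].round(4),b[:2].round(4),'mid',((a+b)/2)[:2].round(4),'len',np.linalg.norm(d).round(4),'yaw',np.arctan2(d[1],d[0]).round(4))
line('ridge1',(297,143),(282,425),.048)
line('foot1',(365,157),(352,425),.0095)
line('shelf',(301,52),(278,447),.0495)
line('trayright',(704,82),(690,465),.008)
line('ridge2',(498,127),(482,403),.048)
line('foot2L',(437,142),(416,410),.0095)
line('foot2R',(560,150),(540,418),.0095)
line('flip flat edge',(134,60),(113,340),.0545)
line('flip upright top',(207,40),(190,325),.1015)
line('S ridge1',(543,275),(395,107),.048,S)
line('S foot1',(488,340),(345,163),.0095,S)
line('S shelf',(597,332),(385,92),.0495,S)
line('S ridge2',(380,372),(248,182),.048,S)
line('S foot2R',(325,436),(195,245),.0095,S)
line('S flip top',(661,232),(500,57),.1015,S)
line('S flip corner',(655,290),(490,115),.0495,S)
E
python3 m.py
```

```text
ridge1 [0.628  0.1321] [0.4672 0.1352] mid [0.5476 0.1336] len 0.1608 yaw -0.0198
foot1 [0.63  0.096] [0.4719 0.0992] mid [0.551  0.0976] len 0.1581 yaw -0.0206
shelf [0.6811 0.1314] [0.4547 0.1369] mid [0.5679 0.1341] len 0.2264 yaw -0.0243
trayright [ 0.6794 -0.1032] [ 0.4523 -0.0952] mid [ 0.5658 -0.0992] len 0.2273 yaw -0.0351
ridge2 [0.6392 0.0182] [0.4814 0.0245] mid [0.5603 0.0213] len 0.1579 yaw -0.0399
foot2L [0.6397 0.0539] [0.4812 0.0626] mid [0.5605 0.0583] len 0.1588 yaw -0.055
foot2R [ 0.6361 -0.0184] [ 0.4778 -0.0087] mid [ 0.557  -0.0136] len 0.1586 yaw -0.0609
flip flat edge [0.6735 0.2259] [0.5123 0.2302] mid [0.5929 0.2281] len 0.1613 yaw -0.0269
flip upright top [0.6712 0.1773] [0.5141 0.18  ] mid [0.5926 0.1787] len 0.1572 yaw -0.0175
S ridge1 [0.6302 0.1329] [0.4721 0.1364] mid [0.5512 0.1347] len 0.1581 yaw -0.0219
S foot1 [0.6275 0.0995] [0.4645 0.1056] mid [0.546  0.1026] len 0.1632 yaw -0.0372
S shelf [0.6809 0.1328] [0.4591 0.1375] mid [0.57   0.1351] len 0.2218 yaw -0.0214
S ridge2 [0.6409 0.0169] [0.4796 0.0286] mid [0.5602 0.0228] len 0.1617 yaw -0.0724
S foot2R [ 0.6369 -0.0157] [ 0.4753 -0.0066] mid [ 0.5561 -0.0112] len 0.1619 yaw -0.0567
S flip top [0.6753 0.1744] [0.5151 0.1804] mid [0.5952 0.1774] len 0.1604 yaw -0.0374
S flip corner [0.6733 0.1786] [0.5095 0.1804] mid [0.5914 0.1795] len 0.1638 yaw -0.0106
```

Request:
servo_tool:
  steps: [0,0,0,-0.148,0,0,0,-0.148,0,0,0,-0.148,0,0,0,-0.148,0,0,0,-0.148,0,0,0,-0.148,0,0,0,-0.148,0,0,0,-0.148,3.8,2.75,0,0,3.8,2.75,0,0,3.8,2.75,0,0,3.8,2.75,0,0]
  hand: 0

```text
time: 1.3
position: [0.336, -0.4333, 0.1901]
orientation: [-0.0, 0.716, 0.698, 0.0]
force: [1.2, -0.5, -1.1]
gripper_width: 0.01
grasp_force: 0.0
```

Request:
servo_tool:
  steps: [3.8,2.75,0,0,3.8,2.75,0,0,3.8,2.75,0,0,3.8,2.75,0,0,3.8,2.75,0,0,3.8,2.75,0,0,3.8,2.75,0,0,3.8,2.75,0,0,3.8,2.75,0,0,3.8,2.75,0,0,0,0,0,0,0,0,0,0]

```text
time: 2.5
position: [0.6194, -0.0602, 0.1896]
orientation: [-0.001, 0.715, 0.7, -0.0]
force: [-0.5, 0.4, -0.5]
gripper_width: 0.008
grasp_force: 0.0
```

```bash
cat > st.py <<'E'
from h import *
from scipy.spatial.transform import Rotation as R
def st():
    s=sense(); w,x,y,z=s['orientation']; M=R.from_quat([x,y,z,w]).as_matrix()
    p=np.array(s['position']); d=p-[.5485,.0982,.008]; c,sn=np.cos(.024),np.sin(.024)
    print('t',round(s['time'],2),'tray',(np.array([d[0]*c-d[1]*sn,d[0]*sn+d[1]*c,d[2]])*1000).round(1),'thx',np.arctan2(M[1,0],M[0,0]).round(4),'z',M[:,2].round(3),'F',np.round(s['force'],1),'w',round(s['gripper_width'],3))
if __name__=='__main__': st()
E
python3 st.py
```

```text
t 2.5 tray [  74.6 -156.7  181.6] thx 1.5497 z [-0.001  0.    -1.   ] F [-0.5  0.4 -0.5] w 0.008
```

Request:
servo_tool:
  steps: [4,2.8,0,0,3.9,2.7,0,0,0,0,4.5,0,0,0,4.5,0,0,0,4.5,0,0,0,1.6,0,0,0,0,0,0,0,0,0]

```text
time: 3.3
position: [0.6774, 0.0152, 0.0413]
orientation: [0.001, 0.716, 0.698, 0.001]
force: [0.1, 1.0, 1.3]
gripper_width: 0.007
grasp_force: 0.0
```

Run:
```python
from st import *
st()
a=eyes.capture('top');b=eyes.capture('scene')
A=cv2.resize(a[130:240,225:375],None,fx=4,fy=4,interpolation=cv2.INTER_CUBIC)
B=cv2.resize(b[165:280,260:420],None,fx=4,fy=4,interpolation=cv2.INTER_CUBIC)[:440]
cv2.imwrite('pics/p1.png',cv2.resize(np.hstack([A,B]),(800,284),interpolation=cv2.INTER_AREA))
```

```text
t 3.3 tray [130.8 -79.8  33.3] thx 1.5456 z [ 0.002  0.    -1.   ] F [0.1 1.  1.3] w 0.007
```

View pics/p1.png

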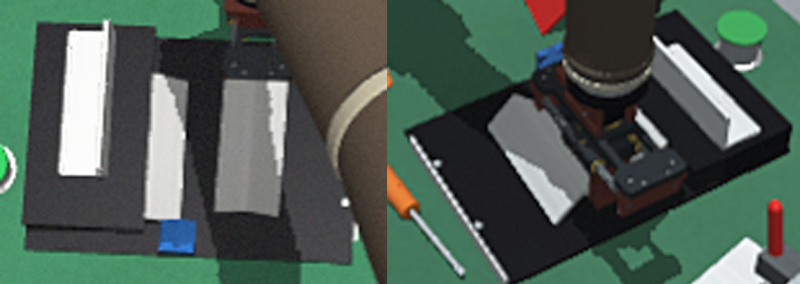

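The picture shows the gripper over the tent's +x end, clear of the shelf L; tray things unmoved. Lower and nudge −x.

Request:
servo_tool:
  steps: [0.1,0,1.6,0,0,-1,0,0,0,-0.7,0,0,0,-0.5,0,0,0,-0.3,0,0,0,-0.3,0,0,0,0,0,0,0,0,0,0]

```text
time: 4.2
position: [0.6486, 0.0176, 0.0236]
orientation: [0.0, 0.716, 0.699, 0.0]
force: [0.5, 0.0, -0.2]
gripper_width: 0.005
grasp_force: 0.0
```

```bash
python3 st.py
```

```text
t 4.2 tray [102.  -78.2  15.6] thx 1.5467 z [ 0. -0. -1.] F [ 0.5  0.  -0.2] w 0.005
```

Request:
servo_tool:
  steps: [0,-0.3,0,0,0,-0.3,0,0,0,-0.25,0,0,0,0,0,0]

```text
time: 4.6
position: [0.6394, 0.0178, 0.0234]
orientation: [-0.0, 0.716, 0.699, -0.0]
force: [0.8, 0.0, 0.2]
gripper_width: 0.007
grasp_force: 0.0
```

```bash
python3 st.py
python3 - <<'E'
from h import *
a=eyes.capture('top');cv2.imwrite('pics/t2.png',a)
b=eyes.capture('scene');cv2.imwrite('pics/s2.png',b)
o=cv2.imread('pics/scene0.png')
A=cv2.resize(a[130:240,225:375],None,fx=4,fy=4)
B=cv2.resize(b[170:280,270:370],None,fx=2,fy=4)[:440]
cv2.imwrite('pics/p2.png',np.hstack([A,B]))
E
```

```text
t 4.6 tray [ 92.8 -78.2  15.4] thx 1.5469 z [-0. -0. -1.] F [0.8 0.  0.2] w 0.007
```

View pics/p2.png

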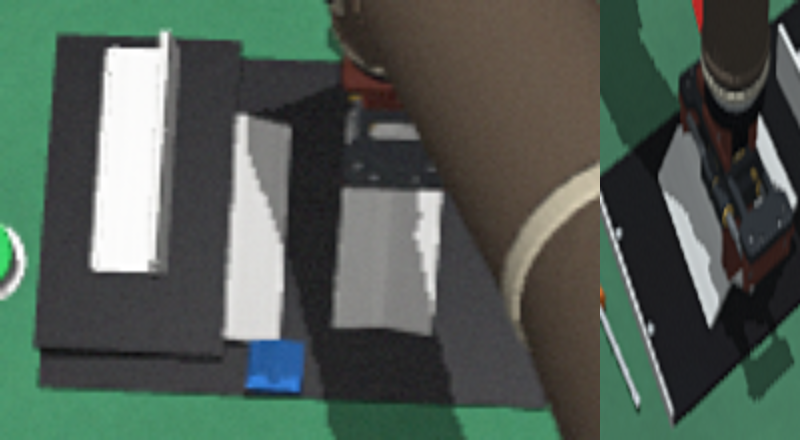

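The tent's −x end is still at (333,328)–(433,335) in the crop, as before: not touched yet. Fingertips are evidently thin. Go on and compare numerically.

Request:
servo_tool:
  steps: [0,-0.3,0,0,0,-0.3,0,0,0,0,0,0]

```text
time: 5.0
position: [0.6333, 0.018, 0.0234]
orientation: [-0.0, 0.715, 0.699, -0.0]
force: [0.8, -0.5, -0.8]
gripper_width: 0.007
grasp_force: 0.0
```

```bash
cat > ends.py <<'E'
from st import *
import sys
def cols(a,us):
    out=[]
    for u in us:
        c=a[195:228,u].astype(float).mean(1); g=np.diff(c); i=g.argmin()
        out.append(round(195+i+(0 if i in(0,len(g)-1) else 0.5*(g[i-1]-g[i+1])/(g[i-1]-2*g[i]+g[i+1]+1e-9)),2))
    return out
us=[311,314,317,320,323,326,329]
a=eyes.capture('top'); cv2.imwrite(f'pics/{sys.argv[1]}.png',a)
print('first',cols(cv2.imread('pics/top0.png'),us)); print('now  ',cols(a,us)); st()
E
python3 ends.py t3
```

```text
first [np.float64(210.94), np.float64(210.93), np.float64(210.89), np.float64(210.89), np.float64(211.09), np.float64(211.87), np.float64(212.04)]
now   [np.float64(210.96), np.float64(211.02), np.float64(210.95), np.float64(210.94), np.float64(211.22), np.float64(211.96), np.float64(196.13)]
t 5.05 tray [ 87.  -78.2  15.5] thx 1.5469 z [-0. -0. -1.] F [0.7 0.1 0.2] w 0.004
```

Run:
```python
from h import *
w=eyes.capture('wrist');cv2.imwrite('pics/w3.png',w)
b=eyes.capture('scene');cv2.imwrite('pics/s3.png',b)
B=cv2.resize(b[185:270,295:375],None,fx=5,fy=5,interpolation=cv2.INTER_CUBIC)
W=cv2.resize(w,(400,250))
cv2.imwrite('pics/p3.png',np.hstack([B,np.vstack([W,np.zeros((175,400,3),np.uint8)])]))
p=sense()['position'];sm=eyes.camera_model('scene');print((proj(sm,[p,[.640,.0176,.048]])-[295,185])*5)
print(proj(eyes.camera_model('wrist'),[p,[.640,.0176,.048],[.4805,.0265,.048]])*.625)
```

```text
[[197.04526708 289.11558739]
 [203.19878452 268.41257086]]
[[196.35895302 139.2573335 ]
 [202.07644827 147.00983587]
 [ 48.22149392 142.26479029]]
```

View pics/p3.png

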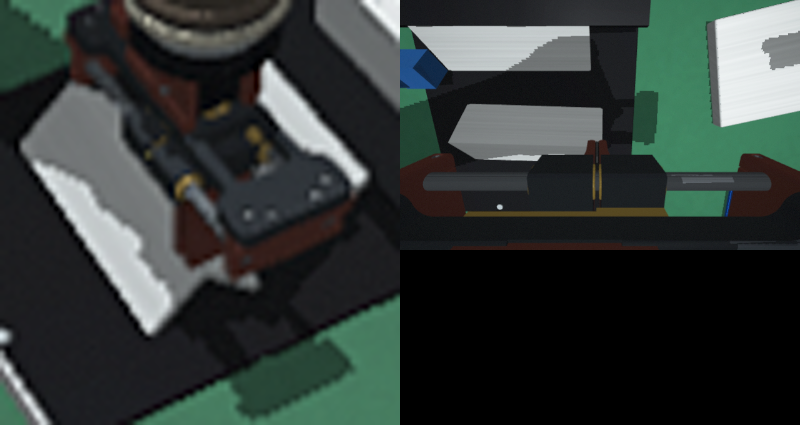

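Run:
```python
from h import *
wm=eyes.camera_model('wrist');V=wm['view'];print('cam',(-V[:3,:3].T@V[:3,3]).round(3),'fwd',V[2,:3].round(2))
print(proj(wm,[[.633,.028,.0234],[.633,.018,.0234],[.633,.028,.038],[.633,.028,.06],[.633,.008,.06],[.640,.0176,.048],[.642,.0515,.0095],[.636,-.0165,.0095]]).round(0)*1.)
w=cv2.imread('pics/w3.png')
cv2.imwrite('pics/p4.png',cv2.resize(w[130:290,60:380],None,fx=2.5,fy=2.5,interpolation=cv2.INTER_CUBIC))
```

```text
cam [0.636 0.084 0.218] fwd [-0.01 -0.25 -0.97]
[[313. 210.]
 [313. 223.]
 [312. 216.]
 [312. 227.]
 [313. 257.]
 [323. 235.]
 [324. 175.]
 [318. 257.]]
```

View pics/p4.png

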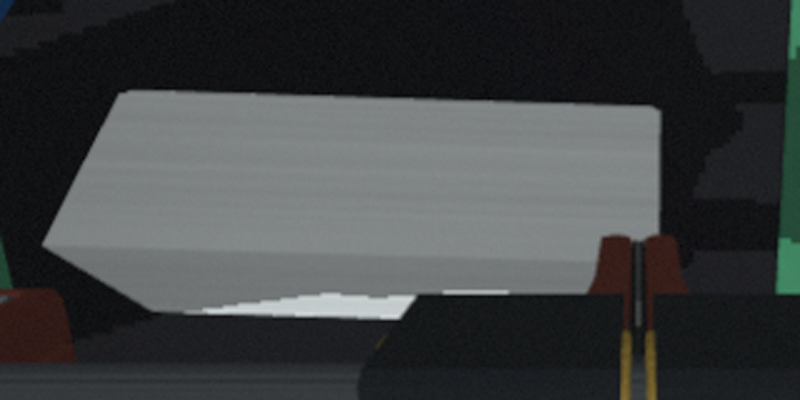

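The crop shows both fingertips whole, at (602–677, 236), in front of the tent's ridge end (660,262). The tip can't be under the ridge, so I'll test the tip height against the tray floor beyond the tent's end.

Request:
servo_tool:
  steps: [0,1.5,0,0,0,1.5,0,0,0,0,0.5,0,0,0,0.4,0,0,0,0.2,0,0,0,0.2,0,0,0,0,0]

```text
time: 5.85
position: [0.6632, 0.0172, 0.0101]
orientation: [-0.0, 0.715, 0.699, -0.0]
force: [-0.6, -0.3, -0.2]
gripper_width: 0.003
grasp_force: 0.0
```

```bash
python3 ends.py t4
```

```text
first [np.float64(210.94), np.float64(210.93), np.float64(210.89), np.float64(210.89), np.float64(211.09), np.float64(211.87), np.float64(212.04)]
now   [np.float64(211.02), np.float64(210.99), np.float64(210.93), np.float64(210.92), np.float64(211.17), np.float64(211.96), np.float64(212.25)]
t 5.9 tray [116.9 -78.2   2.3] thx 1.5469 z [-0. -0. -1.] F [0.3 0.2 0.2] w 0.004
```

Request:
servo_tool:
  steps: [0,0,0.15,0,0,0,0.15,0,0,0,0.1,0,0,0,0,0]

```text
time: 6.3
position: [0.6637, 0.0172, 0.0063]
orientation: [-0.0, 0.716, 0.699, -0.0]
force: [0.1, -0.1, -0.3]
gripper_width: 0.001
grasp_force: 0.0
```

```bash
python3 st.py
python3 - <<'E'
from h import *
w=eyes.capture('wrist');cv2.imwrite('pics/w5.png',w)
cv2.imwrite('pics/p5.png',cv2.resize(w[60:300,160:480],None,fx=2.5,fy=2.5,interpolation=cv2.INTER_CUBIC))
print((proj(eyes.camera_model('wrist'),[sense()['position']])-[160,60])*2.5)
E
```

```text
t 6.3 tray [117.2 -78.2  -1.7] thx 1.5468 z [-0. -0. -1.] F [ 0.1 -0.1 -0.3] w 0.001
[[385.31816125 407.01706421]]
```

View pics/p5.png

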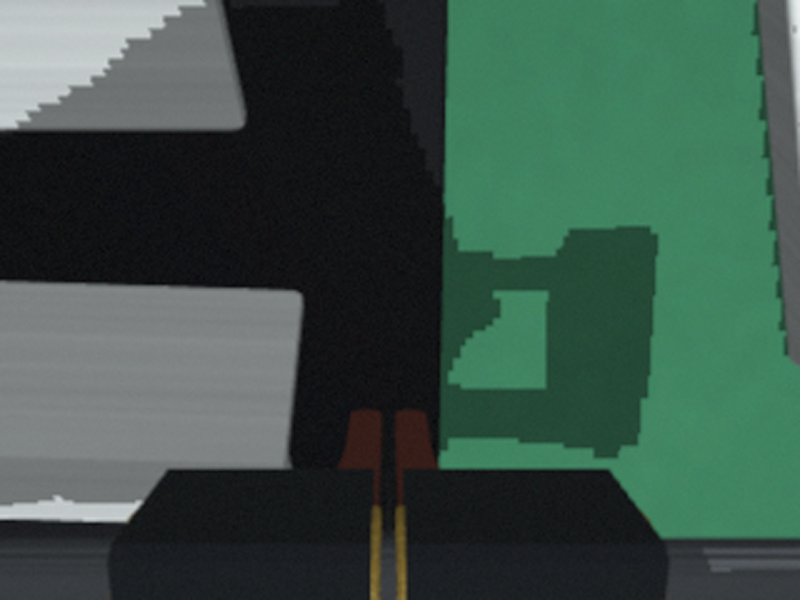

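The picture shows tips at (365–415,410) over the black floor with the TCP 2 mm "below" the floor and no force; so the real tips sit higher than the TCP reading. Probe down further.

Request:
servo_tool:
  steps: [0,0,0.3,0,0,0,0.3,0,0,0,0.3,0,0,0,0,0]

```text
time: 6.75
position: [0.6634, 0.0171, -0.0032]
orientation: [-0.0, 0.716, 0.699, -0.0]
force: [-0.3, 0.2, -0.0]
gripper_width: 0.007
grasp_force: 0.0
```

```bash
python3 st.py
```

```text
t 6.75 tray [116.8 -78.3 -11.2] thx 1.5468 z [-0.001 -0.    -1.   ] F [-0.3  0.2 -0. ] w 0.007
```

Request:
servo_tool:
  steps: [0,0,0.3,0,0,0,0.3,0,0,0,0,0]

```text
time: 7.05
position: [0.6635, 0.0172, -0.0091]
orientation: [-0.0, 0.716, 0.699, -0.0]
force: [0.3, 0.1, 0.4]
gripper_width: 0.011
grasp_force: 0.0
```

Request:
servo_tool:
  steps: [0,0,0.2,0,0,0,0.2,0,0,0,0,0]

```text
time: 7.35
position: [0.6636, 0.0172, -0.0129]
orientation: [-0.0, 0.716, 0.699, -0.0]
force: [1.1, 0.1, -0.4]
gripper_width: 0.007
grasp_force: 0.0
```

Request:
servo_tool:
  steps: [0,0,0.2,0,0,0,0.2,0,0,0,0,0]

```text
time: 7.65
position: [0.6636, 0.0172, -0.0169]
orientation: [-0.0, 0.716, 0.699, -0.0]
force: [-0.1, -0.0, 0.2]
gripper_width: 0.006
grasp_force: 0.0
```

Request:
servo_tool:
  steps: [0,0,0.2,0,0,0,0,0]

```text
time: 7.85
position: [0.6637, 0.0172, -0.0188]
orientation: [-0.0, 0.716, 0.699, -0.0]
force: [-0.2, -0.2, -0.6]
gripper_width: 0.004
grasp_force: 0.0
```

Request:
servo_tool:
  steps: [0,0,0.2,0,0,0,0,0]

```text
time: 8.05
position: [0.6637, 0.0172, -0.0208]
orientation: [-0.0, 0.716, 0.699, -0.0]
force: [0.0, -0.1, 0.7]
gripper_width: 0.009
grasp_force: 0.0
```

Request:
servo_tool:
  steps: [0,0,0.2,0,0,0,0,0]

```text
time: 8.25
position: [0.6637, 0.0172, -0.0229]
orientation: [-0.0, 0.716, 0.699, -0.0]
force: [-0.5, 0.3, 0.4]
gripper_width: 0.005
grasp_force: 0.0
```

Run:
```python
from st import *
st()
w=eyes.capture('wrist');cv2.imwrite('pics/w6.png',w)
d=cv2.absdiff(w,cv2.imread('pics/w5.png')).sum(2); print(d[200:260,300:335].mean())
wm=eyes.camera_model('wrist')
# tent +x end seen: foot corner +y and ridge
cv2.imwrite('pics/p6.png',cv2.resize(w[60:300,160:480],None,fx=2.5,fy=2.5,interpolation=cv2.INTER_CUBIC))
```

```text
t 8.25 tray [117.1 -78.2 -30.9] thx 1.5468 z [-0. -0. -1.] F [-0.5  0.3  0.4] w 0.005
6.639047619047619
```

View pics/p6.png

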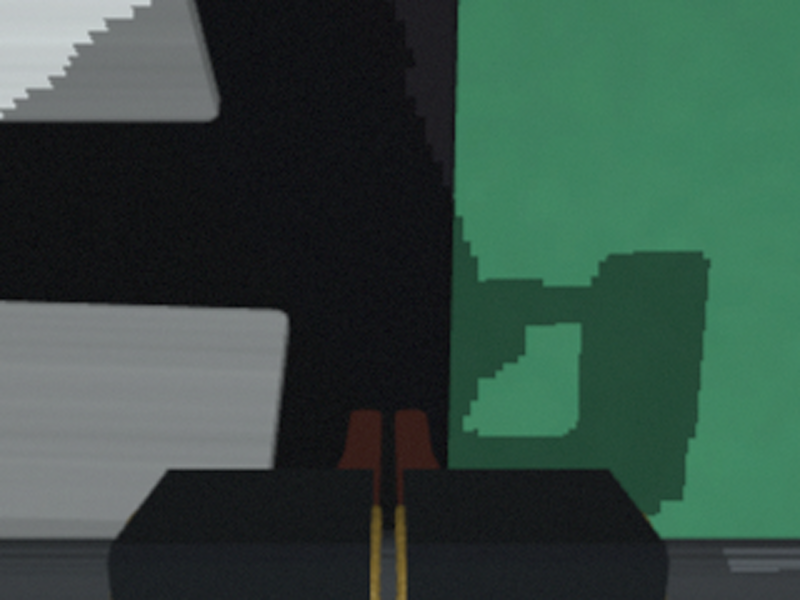

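The picture shows the tips still at the same place relative to the camera, no contact. (View budget is used up; numbers only from here.)

Request:
servo_tool:
  steps: [0,0,0.15,0,0,0,0,0]

```text
time: 8.5
position: [0.664, 0.0173, -0.0237]
orientation: [0.0, 0.716, 0.699, 0.0]
force: [-1.8, -0.1, 4.5]
gripper_width: 0.004
grasp_force: 1.8
```

Request:
servo_tool:
  steps: [0,0,0.15,0,0,0,0,0]

```text
time: 8.7
position: [0.6641, 0.0172, -0.0238]
orientation: [0.0, 0.716, 0.699, 0.0]
force: [-5.2, -0.3, 14.6]
gripper_width: 0.005
grasp_force: 7.3
```

Request:
servo_tool:
  steps: [0,0,0.15,0,0,0,0,0]

```text
time: 8.9
position: [0.6641, 0.0172, -0.0239]
orientation: [0.001, 0.716, 0.699, -0.0]
force: [-9.0, -1.2, 24.6]
gripper_width: 0.007
grasp_force: 12.7
```

Request:
servo_tool:
  steps: [0,0,-1,0,0,0,-0.9,0,0,-0.5,0,0,0,-0.4,0,0,0,-0.3,0,0,0,-0.3,0,0,0,-0.3,0,0,0,0,0,0]

```text
time: 9.7
position: [0.6454, 0.0177, -0.0083]
orientation: [-0.0, 0.715, 0.699, -0.0]
force: [-0.5, 1.0, 0.3]
gripper_width: 0.005
grasp_force: 0.0
```

```bash
python3 ends.py t5
```

```text
first [np.float64(210.94), np.float64(210.93), np.float64(210.89), np.float64(210.89), np.float64(211.09), np.float64(211.87), np.float64(212.04)]
now   [np.float64(212.26), np.float64(212.05), np.float64(212.0), np.float64(211.95), np.float64(212.62), np.float64(212.98), np.float64(213.75)]
t 9.75 tray [ 99.  -78.2 -16.2] thx 1.5469 z [-0. -0. -1.] F [ 0.1 -0.2 -0.6] w 0.006
```

Request:
servo_tool:
  steps: [0,-0.3,0,0,0,-0.3,0,0,0,-0.3,0,0,0,-0.1,0,0,0,0,0,0]

```text
time: 10.25
position: [0.6355, 0.0179, -0.008]
orientation: [-0.0, 0.716, 0.699, -0.0]
force: [-0.6, 0.1, 0.3]
gripper_width: 0.001
grasp_force: 0.0
```

```bash
python3 ends.py t6
```

```text
first [np.float64(210.94), np.float64(210.93), np.float64(210.89), np.float64(210.89), np.float64(211.09), np.float64(211.87), np.float64(212.04)]
now   [np.float64(215.92), np.float64(215.87), np.float64(215.8), np.float64(215.39), np.float64(215.96), np.float64(216.33), np.float64(216.98)]
t 10.3 tray [ 89.  -78.2 -16. ] thx 1.5469 z [-0. -0. -1.] F [-1.2 -0.4  1. ] w 0.001
```

Request:
servo_tool:
  steps: [0,2,0,0,0,0.5,-4,0,-2,0,-3,0,-2.6,-4,0,0,-2.6,-4,0,0,0,-3.4,0,0,0,0,0,0,0,0,0,0]
  hand: 1

```text
time: 11.1
position: [0.5455, -0.0522, 0.0625]
orientation: [0.0, 0.716, 0.698, 0.0]
force: [0.5, -0.6, 0.5]
gripper_width: 0.693
grasp_force: 0.0
```

```bash
python3 st.py
```

```text
t 11.1 tray [   0.6 -150.4   54.5] thx 1.5465 z [ 0.001 -0.    -1.   ] F [ 0.5 -0.6  0.5] w 0.693
```

Request:
servo_tool:
  steps: [0,0,3.5,0,0,0,3,0,0,0,1.4,0,0,0,0,0,0,0,0,0]

```text
time: 11.6
position: [0.5462, -0.0513, -0.0166]
orientation: [0.0, 0.715, 0.699, 0.0]
force: [-0.0, 0.1, -0.6]
gripper_width: 1.003
grasp_force: 0.0
```

```bash
python3 st.py
```

```text
t 11.6 tray [   1.3 -149.5  -24.6] thx 1.5475 z [ 0.001  0.    -1.   ] F [-0.   0.1 -0.6] w 1.003
```

Request:
servo_tool:
  steps: [1,0,0.3,0,1,0,0,0,1,0,0,0,0.6,0,0,0,0.6,0,0,0,0.6,0,0,0,0.4,0,0,0,0.4,0,0,0,0.4,0,0,0,0,0,0,0]

```text
time: 12.6
position: [0.5471, 0.0082, -0.0197]
orientation: [0.0, 0.716, 0.699, 0.0]
force: [0.5, -2.4, 4.5]
gripper_width: 0.999
grasp_force: 2.3
```

```bash
python3 st.py
```

```text
t 12.6 tray [  0.7 -90.  -27.7] thx 1.5467 z [ 0.001 -0.    -1.   ] F [ 0.5 -2.4  4.5] w 0.999
```

Request:
servo_tool:
  steps: [-0.4,0,0,0,0,0,0.22,0,0.4,0,0,0,0.3,0,0,0,0.2,0,0,0,0,0,0,0]

```text
time: 13.2
position: [0.5466, 0.0138, -0.0223]
orientation: [-0.0, 0.715, 0.699, 0.0]
force: [-0.5, -1.2, -0.4]
gripper_width: 1.004
grasp_force: 0.0
```

```bash
python3 st.py
```

```text
t 13.2 tray [  0.2 -84.4 -30.3] thx 1.5475 z [-0.  0. -1.] F [-0.5 -1.2 -0.4] w 1.004
```

Good, clean horizontal contact. Continue gently to touch.

Request:
servo_tool:
  steps: [0.2,0,0,0,0,0,0,0]

```text
time: 13.4
position: [0.5468, 0.0153, -0.0222]
orientation: [0.0, 0.715, 0.699, 0.0]
force: [0.0, -0.1, 0.6]
gripper_width: 0.995
grasp_force: 0.0
```

Request:
servo_tool:
  steps: [0.15,0,0,0,0,0,0,0]

```text
time: 13.6
position: [0.5469, 0.0163, -0.0222]
orientation: [0.0, 0.716, 0.699, -0.0]
force: [-0.5, -1.7, -0.8]
gripper_width: 1.001
grasp_force: 0.8
```

Request:
servo_tool:
  steps: [0.15,0,0,0,0,0,0,0]

```text
time: 13.8
position: [0.5468, 0.0163, -0.0222]
orientation: [0.001, 0.716, 0.698, -0.001]
force: [-0.0, -5.0, 1.0]
gripper_width: 0.997
grasp_force: 2.7
```

Stalls at tray y ≈ −82 as predicted: feet touch. Press a little to square, then back off, lift and check.

Request:
servo_tool:
  steps: [0.2,0,0,0,0.1,0,0,0,0,0,0,0]

```text
time: 14.1
position: [0.5467, 0.0165, -0.0222]
orientation: [0.001, 0.716, 0.698, -0.002]
force: [-0.2, -11.8, 2.6]
gripper_width: 1.0
grasp_force: 6.0
```

```bash
python3 st.py
```

```text
t 14.1 tray [  0.2 -81.7 -30.2] thx 1.5443 z [-0.001 -0.005 -1.   ] F [ -0.2 -11.8   2.6] w 1.0
```

Request:
servo_tool:
  steps: [-1.5,0,0,0,-1,0,-3,0,0,0,-5,0,0,0,-5,0,-3,0,-3,0,0,0,0,0]

```text
time: 14.7
position: [0.5485, -0.0376, 0.1422]
orientation: [0.003, 0.717, 0.697, 0.002]
force: [0.6, 0.2, -1.0]
gripper_width: 1.001
grasp_force: 0.0
```

```bash
cat > prof.py <<'E'
from st import *
def W(x,y,z):  # tray mm -> world
    c,s=np.cos(.024),np.sin(.024); return [.5485+(x*c+y*s)/1e3,.0982+(-x*s+y*c)/1e3,.008+z/1e3]
def prof(cam,xs,ys,z):
    im=eyes.capture(cam); m=eyes.camera_model(cam)
    g=cv2.GaussianBlur(cv2.cvtColor(im,6),(3,3),0.6); cv2.imwrite(f'pics/{cam}_{sense()["time"]:.2f}.png',im)
    for x in xs:
        uv=proj(m,[W(x,y,z) for y in ys]).astype(np.float32)
        print(cam,x,cv2.remap(g,uv[:,0],uv[:,1],1).ravel())
if __name__=='__main__':
    st()
    for c in ('wrist','top'):
        print('seam');prof(c,[-70,-35,0,35,70],range(-12,13,2),1)
        print('outer');prof(c,[-70,-35,0,35,70],range(-84,-59,2),1)
E
python3 prof.py
```

```text
t 14.7 tray [   3.2 -135.8  134.2] thx 1.5428 z [ 0.008 -0.002 -1.   ] F [ 0.6  0.2 -1. ] w 1.001
seam
wrist -70 [215 227 229 229 227 228 228 207 232 234 232 232 230]
wrist -35 [158 157 161 202 228 229 227 206 233 234 233 232 231]
wrist 0 [230 230 232 229 227 229 227 206 232 234 232 232 232]
wrist 35 [231 230 233 229 227 228 227 205 233 234 232 231 232]
wrist 70 [231 231 232 229 227 228 229 214 233 234 233 231 231]
outer
wrist -70 [ 25  25  26  26  25  25  30  94 143 143 143 141 141]
wrist -35 [ 26  25  25  25  25  26  30  91 143 144 144 142 143]
wrist 0 [ 26  27  26  26  26  27  27  85 142 144 143 143 142]
wrist 35 [ 26  25  25  26  27  26  28  83 161 225 234 234 233]
wrist 70 [ 47  47  46  47  47  47  48 128 228 234 235 234 233]
seam
top -70 [196 196 196 195 193 189 187 195 202 207 206 206 207]
top -35 [130 133 152 172 191 209 217 221 217 212 209 208 208]
top 0 [149 168 186 194 195 192 183 189 198 205 206 207 208]
top 35 [200 198 197 195 192 186 188 201 207 208 207 206 207]
top 70 [198 197 196 196 196 196 194 196 202 205 206 206 208]
outer
top -70 [ 33  32  32  33  33  39  55  89 109 120 121 121 121]
top -35 [ 31  33  33  32  32  38  65  92 114 119 121 120 121]
top 0 [ 31  31  31  32  31  38  53  87 108 120 121 122 122]
top 35 [ 29  29  28  29  31  36  63  92 120 158 187 205 208]
top 70 [ 46  46  47  49  50  56  71 112 150 182 198 205 208]
```

Seam tight and straight at all five stations (y≈+2), outer foot straight at −70. Now go behind the upright leg of the shelf L.

Request:
servo_tool:
  steps: [4.8,0.8,0,0,4.8,0.8,0,0,4.8,0.8,0,0,4.8,0.8,0,0,4.8,0.7,0,0,0,0,0,0,0,0,0,0]

```text
time: 15.6
position: [0.5885, 0.2076, 0.1357]
orientation: [-0.001, 0.714, 0.7, -0.001]
force: [0.7, -0.9, -0.4]
gripper_width: 0.999
grasp_force: 0.0
```

Run:
```python
from prof import *
st()
print('upright top');prof('top',[-10,20,45,75,105],range(70,103,2),93.5)
print('upright top w');prof('wrist',[-10,20,45,75,105],range(70,103,2),93.5)
```

```text
t 15.6 tray [ 37.4 110.3 127.7] thx 1.5517 z [-0.003  0.    -1.   ] F [ 0.7 -0.9 -0.4] w 0.999
upright top
top -10 [92 92 92 91 91 91 92 91 91 91 91 90 91 92 91 90 90]
top 20 [90 90 90 90 89 90 90 90 90 91 91 91 91 91 91 91 91]
top 45 [87 88 87 87 87 89 89 89 90 90 91 90 88 89 90 90 91]
top 75 [81 82 83 82 83 84 85 86 86 86 87 87 88 88 87 88 89]
top 105 [66 68 70 72 73 74 74 75 77 78 79 79 80 81 81 82 84]
upright top w
wrist -10 [ 52  52  53  64 219 255 233 151 131 132 131 132 131 137 175 185 182]
wrist 20 [ 56  57  57  65 215 255 236 153 132 133 133 133 133 139 177 188 236]
wrist 45 [ 58  59  59  67 215 255 238 155 131 134 134 133 133 139 178 189 225]
wrist 75 [ 59  59  60  67 209 255 240 158 131 134 134 133 133 138 174 189 195]
wrist 105 [ 27  26  27  26  27  27  27  27  27  31  44  65  97 135 170 187 228]
```

Request:
servo_tool:
  steps: [0,0.3,4,0,0,0,4,0,0,0,2,0,0,0,0,0,0,0,0,0]

```text
time: 16.2
position: [0.5936, 0.2037, 0.038]
orientation: [-0.0, 0.716, 0.698, -0.0]
force: [0.4, -0.2, 0.8]
gripper_width: 0.998
grasp_force: 0.0
```

```bash
python3 st.py
```

```text
t 16.2 tray [ 42.5 106.6  30. ] thx 1.5451 z [-0. -0. -1.] F [ 0.4 -0.2  0.8] w 0.998
```

Request:
servo_tool:
  steps: [-0.5,0,0.4,0,-0.8,0,0,0,-0.5,0,0,0,-0.5,0,0,0,-0.5,0,0,0,-0.5,0,0,0,-0.5,0,0,0,-0.5,0,0,0,-0.5,0,0,0,0,0,0,0]

```text
time: 17.2
position: [0.5927, 0.157, 0.0344]
orientation: [0.0, 0.716, 0.698, 0.001]
force: [-0.1, 3.1, 5.8]
gripper_width: 1.0
grasp_force: 4.2
```

Run:
```python
from prof import *
st()
prof('wrist',[-10,20,45,75],range(34,80,2),93.5)
```

```text
t 17.2 tray [42.8 59.9 26.4] thx 1.5465 z [ 0.001  0.001 -1.   ] F [-0.1  3.1  5.8] w 1.0
wrist -10 [ 63  41  72  85  88  89  88  85  81  80  65  42  35  51  55  54  54  54
  88 177 176 172 168]
wrist 20 [255 245 105  86  89  90  88  84  81  82  72 175 177 180 177 177 177 177
 179 181 180 175 171]
wrist 45 [255 247 108  85  89  89  88  86  81  81  73 230 178 180 177 177 177 179
 181 181 180 175 174]
wrist 75 [255 247 113  85  88  89  88  84  81  81  69 174 178 180 177 176 176 177
 180 180 179 175 172]
```

Square but leaning forward ~20° about its corner (upright top's inner edge at y≈37, equal at all stations). Keep pushing it over the edge.

Request:
servo_tool:
  steps: [-0.4,0,0,0,-0.4,0,0,0,-0.4,0,0,0,-0.4,0,0,0,0,0,0,0]

```text
time: 17.75
position: [0.5923, 0.1413, 0.0344]
orientation: [0.0, 0.716, 0.699, 0.001]
force: [-0.3, 4.3, 5.6]
gripper_width: 1.001
grasp_force: 4.2
```

Run:
```python
from prof import *
st()
prof('wrist',[5,20,45,75],range(-50,50,4),45)
```

```text
t 17.75 tray [42.8 44.1 26.4] thx 1.5469 z [ 0.001  0.001 -1.   ] F [-0.3  4.3  5.6] w 1.001
wrist 5 [ 32  40  40 104 240 239 240 240 254 236  78  82  82  78  69  64 160 166
 164 162 164 166 167 160 160]
wrist 20 [ 31  39  40 103 240 239 240 239 254 238  78  81  82  78  69  63 163 167
 164 162 164 166 167 161 160]
wrist 45 [ 31  89  95 101 241 238 239 239 254 238  78  82  82  79  70  63 207 167
 165 162 165 166 167 161 160]
wrist 75 [ 32  88  94  44 224 236 237 237 252 240  78  82  82  78  70  64 163 167
 164 161 165 166 167 221 248]
```

Request:
servo_tool:
  steps: [-0.3,0,0,0,-0.3,0,0,0,-0.3,0,0,0,0,0,0,0]

```text
time: 18.2
position: [0.5911, 0.1296, 0.033]
orientation: [0.0, 0.716, 0.698, -0.001]
force: [0.3, -0.8, 1.3]
gripper_width: 1.001
grasp_force: 0.1
```

```bash
python3 st.py
```

```text
t 18.2 tray [41.8 32.5 25. ] thx 1.5452 z [-0.002 -0.002 -1.   ] F [ 0.3 -0.8  1.3] w 1.001
```

Request:
servo_tool:
  steps: [0,0,-4,0,0,0,-4,0,0,0,-4,0,-4,0,0,0,-4,-1,0,0,-4,-1,0,0,0,0,0,0,0,0,0,0]

```text
time: 19.0
position: [0.5683, 0.0109, 0.1535]
orientation: [-0.0, 0.717, 0.697, -0.0]
force: [1.1, 0.3, 0.5]
gripper_width: 1.004
grasp_force: 0.0
```

Run:
```python
from prof import *
st()
xs=[-70,-35,-20,0,35,70,100]
print('z41 V tips -37/+37');prof('wrist',xs,range(-52,56,4),41)
print('outer');prof('wrist',[-70,-35,0,35,70],range(-84,-59,2),1)
print('corner along x, y=0 z=11'); 
m=eyes.camera_model('wrist');im=cv2.imread('pics/wrist_%.2f.png'%(sense()['time'])) 
g=cv2.cvtColor(eyes.capture('wrist'),6)
for y,z in((-20,31),(2,11),(20,31)):
    for lo in(-70,90):
        X=list(range(lo,lo+50,2)); uv=proj(m,[W(x,y,z) for x in X]).astype(np.float32); print(y,lo,cv2.remap(g,uv[:,0],uv[:,1],1).ravel())
```

```text
t 19.0 tray [ 21.9 -86.8 145.5] thx 1.5438 z [-0.001 -0.001 -1.   ] F [1.1 0.3 0.5] w 1.004
z41 V tips -37/+37
wrist -70 [144 144 144 146 149 165 162 159 160 161 160 147 101  51  95 127 146 228
 235 234 233 236 210  56  55  55  55]
wrist -35 [146 147 145 148 150 169 160 159 162 161 163 161 163 123 145 144 146 143
 145 142 144 171 234  65  64  65  64]
wrist -20 [147 148 146 149 151 177 160 160 162 160 161 160 162 152 143 145 146 143
 144 141 144 141 168  70  69  69  69]
wrist 0 [147 147 147 149 152 178 160 161 163 161 163 162 164 152 145 146 147 144
 144 143 145 141 180  76  74  74  73]
wrist 35 [218 148 147 148 154 179 170 203 234 234 235 233 236 239 239 238 239 238
 236 236 236 232 237  78  78  76  75]
wrist 70 [148 147 146 148 150 178 160 161 175 233 235 233 236 238 238 237 239 238
 236 235 236 231 238  76  74  72  73]
wrist 100 [ 48  48  48  48  65 252 229 231 235 234 234 232 235 238 237 237 238 239
 236 234 236 235 211  66  66  65  65]
outer
wrist -70 [ 38  29  25  28  27  28  75 144 148 147 145 146 148]
wrist -35 [ 47  47  46  36  27  32  89 146 148 147 146 147 148]
wrist 0 [ 46
[... 157 characters left out ...]
7 146 146 149 151]
corner along x, y=0 z=11
-20 -70 [160 160 160 161 161 161 162 162 162 162 163 163 162 163 164 163 163 161
 160 160 160 161 161 161 161]
-20 90 [177 236 236 236 235 236 236 235 236 236 236 236 236 235 236 235 180 136
 136 137 137 136 135 136 137]
2 -70 [147 147 148 147 148 148 148 148 146 147 148 147 149 148 148 148 147 145
 145 144 145 145 145 145 146]
2 90 [238 238 238 238 238 239 239 238 238 238 238 238 238 238 238 238 235 116
  48  65 133 136 135 135 134]
20 -70 [234 235 235 228 195 198 163 144 143 144 144 145 144 145 145 145 145 143
 143 142 143 144 143 143 144]
20 90 [236 235 235 236 235 235 235 235 235 235 236 236 235 236 235 235 234 144
 135 135 133 131 132 132 133]
```

The L now lies in the valley (leg tips at y≈−33/+38, +x end at x≈122, centre ≈ +42). Tent 2 crept ~2 mm outward; I'll slide home first, then close it again.

Request:
servo_tool:
  steps: [2.2,3.3,0,0,2.2,3.3,0,0,2.2,3.3,0,0,2.2,3.3,0,0,0,0,4,0,0,0,4,0,0,0,4,0,0,0,0,0,0,0,0,0]
  hand: 0

```text
time: 20.05
position: [0.7025, 0.0989, 0.0338]
orientation: [-0.001, 0.715, 0.699, -0.0]
force: [-0.0, 0.4, 1.1]
gripper_width: 0.22
grasp_force: 0.0
```

```bash
python3 st.py
```

```text
t 20.05 tray [153.9   4.4  25.8] thx 1.5484 z [-0.001  0.001 -1.   ] F [-0.   0.4  1.1] w 0.22
```

Request:
servo_tool:
  steps: [-0.3,0,2.4,0,0,0,2,0,0,0,0,0,0,-0.8,0,0,0,-0.6,0,0,0,-0.5,0,0,0,-0.5,0,0,0,-0.5,0,0,0,-0.5,0,0,0,0,0,0]

```text
time: 21.05
position: [0.6687, 0.0951, -0.0097]
orientation: [0.0, 0.716, 0.699, 0.0]
force: [1.9, 1.0, 0.8]
gripper_width: 0.006
grasp_force: 0.8
```

```bash
python3 st.py
```

```text
t 21.05 tray [120.2  -0.3 -17.7] thx 1.5468 z [ 0.001 -0.    -1.   ] F [1.9 1.  0.8] w 0.006
```

Request:
servo_tool:
  steps: [0,-0.5,0,0,0,-0.5,0,0,0,-0.5,0,0,0,-0.4,0,0,0,-0.3,0,0,0,-0.3,0,0,0,0,0,0]

```text
time: 21.75
position: [0.6432, 0.0957, -0.0102]
orientation: [-0.0, 0.715, 0.699, -0.0]
force: [2.8, 0.4, 1.3]
gripper_width: 0.001
grasp_force: 1.1
```

Request:
servo_tool:
  steps: [0,-0.2,0,0,0,-0.2,0,0,0,0,0,0]

```text
time: 22.05
position: [0.6395, 0.0959, -0.0103]
orientation: [-0.0, 0.715, 0.699, -0.0]
force: [2.7, 0.2, 1.4]
gripper_width: 0.005
grasp_force: 1.4
```

Request:
servo_tool:
  steps: [0,-0.2,0,0,0,0,0,0]

```text
time: 22.25
position: [0.6376, 0.0959, -0.0103]
orientation: [0.0, 0.716, 0.699, 0.0]
force: [2.2, -0.3, 2.5]
gripper_width: 0.005
grasp_force: 1.7
```

```bash
python3 st.py
```

```text
t 22.25 tray [ 89.2  -0.1 -18.3] thx 1.5468 z [ 0.  0. -1.] F [ 2.2 -0.3  2.5] w 0.005
```

Request:
servo_tool:
  steps: [0,-0.15,0,0,0,0,0,0]

```text
time: 22.45
position: [0.6375, 0.0961, -0.01]
orientation: [0.001, 0.716, 0.699, 0.001]
force: [7.0, -0.6, -0.9]
gripper_width: 0.007
grasp_force: 3.6
```

Request:
servo_tool:
  steps: [0,-0.15,0,0,0,0,0,0]

```text
time: 22.65
position: [0.6375, 0.0965, -0.0095]
orientation: [0.001, 0.716, 0.698, 0.002]
force: [10.0, 0.5, -0.9]
gripper_width: 0.004
grasp_force: 5.1
```

Request:
servo_tool:
  steps: [0,-0.15,0,0,0,0,0,0]

```text
time: 22.85
position: [0.6374, 0.0967, -0.009]
orientation: [0.002, 0.716, 0.698, 0.004]
force: [13.1, 0.5, -0.8]
gripper_width: 0.002
grasp_force: 6.6
```

```bash
python3 st.py
```

```text
t 22.85 tray [ 88.9   0.7 -17. ] thx 1.5465 z [ 0.008  0.002 -1.   ] F [13.1  0.5 -0.8] w 0.002
```

Stalled at TCP x≈89 with 13 N: home on the stop. Now back off and close tent 2 again.

Request:
servo_tool:
  steps: [0,1.5,0,0,0,1,-4,0,-3,0,-4,0,-3.8,-3,0,0,-3.8,-3,0,0,-4,-3,0,0,0,-2.8,0,0,0,0,0,0,0,0,0,0,0,0,0,0]
  hand: 1

```text
time: 23.85
position: [0.5373, -0.0468, 0.0697]
orientation: [-0.0, 0.715, 0.699, 0.0]
force: [-0.2, 1.4, 0.2]
gripper_width: 0.876
grasp_force: 0.0
```

Run:
```python
from prof import *
st()
print('outer');prof('wrist',[-70,-35,0,35,70],range(-84,-59,2),1)
print('V');prof('wrist',[-70,0,70],range(-44,48,4),41)
m=eyes.camera_model('wrist');g=cv2.cvtColor(eyes.capture('wrist'),6)
for y,z in((-20,31),(-10,21),(2,11),(10,21),(20,31)):
    for lo in(-100,66):
        X=list(range(lo,lo+36,2)); uv=proj(m,[W(x,y,z) for x in X]).astype(np.float32); print(y,lo,cv2.remap(g,uv[:,0],uv[:,1],1).ravel())
```

```text
t 23.85 tray [  -7.7 -145.2   61.7] thx 1.5479 z [-0.     0.001 -1.   ] F [-0.2  1.4  0.2] w 0.876
outer
wrist -70 [ 24  24  24  24  26  27 105 148 145 145 142 143 144]
wrist -35 [ 25  25  26  25  25  39 131 148 145 146 144 144 144]
wrist 0 [ 26  26  25  25  26  69 146 147 161 210 209 218 237]
wrist 35 [ 43  42  41  42  43 174 238 237 236 236 234 236 239]
wrist 70 [ 44  43  43  42  63 223 238 238 236 235 235 236 241]
V
wrist -70 [229 235 196 250 227 228 227 226 227 227 227 228 228   0   0   0   0   0
   0   0   0   0   0]
wrist 0 [238 239 229 241 230 233 232 228 231 235 232 232 234   0   0   0   0   0
   0   0   0   0   0]
wrist 70 [235 233 245 226 226 232 230 225  78 184 226 230 230   0   0   0   0   0
   0   0   0   0   0]
-20 -100 [ 93  94  94  92  90  90  91  90  90  90 114 226 227 228 227 228 228 228]
-20 66 [231 229 230 229 229 229 196  41  40  40  43  42  40  40  40  42  41  40]
-10 -100 [ 95  95  94  95  93  95  96  95  92  49  92 226 225 225 226 225 226 226]
-10 66 [228 229 229 228 228 228 203  39  42  40  41  41  37  41  42  41  43  40]
2 -100 [ 94  94  94  95  92  93  52  47  49  49 176 231 231 231 231 231 231 231]
2 66 [234 233 233 233 232 233 232 227  49  39  43  40  40  39  40  40  40  40]
10 -100 [ 90  91  92  92  89  90  85  46  47  48  87 225 225 226 226 226 226 226]
10 66 [232 232 231 233 231 231 231 218  42  39  38  39  41  39  39  39  38  39]
20 -100 [0 0 0 0 0 0 0 0 0 0 0 0 0 0 0 0 0 0]
20 66 [0 0 0 0 0 0 0 0 0 0 0 0 0 0 0 0 0 0]
```

Request:
servo_tool:
  steps: [0,0.8,3.5,0,0,0,3.5,0,0,0,2.1,0,0,0,0,0]

```text
time: 24.4
position: [0.5449, -0.0469, -0.0227]
orientation: [-0.001, 0.715, 0.699, -0.0]
force: [0.5, -0.4, 0.5]
gripper_width: 0.998
grasp_force: 0.0
```

```bash
python3 st.py
```

```text
t 24.4 tray [-1.000e-01 -1.452e+02 -3.070e+01] thx 1.5481 z [-0.001  0.    -1.   ] F [ 0.5 -0.4  0.5] w 0.998
```

Push: 58 mm to contact zone, then slow; to −82.

Request:
servo_tool:
  steps: [2,0,0,0,2,0,0,0,1,0,0,0,0.5,0,0,0,0.3,0,0,0,0.2,0,0,0,0,0,0,0]

```text
time: 25.1
position: [0.5463, 0.0116, -0.0213]
orientation: [0.0, 0.716, 0.698, -0.0]
force: [-0.5, -1.1, 0.3]
gripper_width: 1.001
grasp_force: 0.0
```

Request:
servo_tool:
  steps: [0.15,0,0,0,0.15,0,0,0,0,0,0,0]

```text
time: 25.4
position: [0.5463, 0.0136, -0.0213]
orientation: [0.0, 0.716, 0.698, -0.001]
force: [-0.1, -4.7, -0.1]
gripper_width: 0.998
grasp_force: 2.2
```

Request:
servo_tool:
  steps: [0.15,0,0,0,0,0,0,0]

```text
time: 25.6
position: [0.5466, 0.0153, -0.0212]
orientation: [0.001, 0.716, 0.698, -0.0]
force: [1.5, -5.5, -0.6]
gripper_width: 1.001
grasp_force: 2.6
```

```bash
python3 st.py
```

```text
t 25.6 tray [  0.1 -82.9 -29.2] thx 1.5455 z [ 0.    -0.001 -1.   ] F [ 1.5 -5.5 -0.6] w 1.001
```

Request:
servo_tool:
  steps: [0.15,0,0,0,0,0,0,0]

```text
time: 25.8
position: [0.5466, 0.0161, -0.0212]
orientation: [0.001, 0.716, 0.698, -0.001]
force: [1.3, -7.0, 1.3]
gripper_width: 0.996
grasp_force: 3.4
```

Request:
servo_tool:
  steps: [0.15,0,0,0,0,0,0,0]

```text
time: 26.0
position: [0.5466, 0.0166, -0.0212]
orientation: [0.001, 0.716, 0.698, -0.001]
force: [1.5, -9.0, 1.4]
gripper_width: 1.001
grasp_force: 4.6
```

Request:
servo_tool:
  steps: [0.2,0,0,0,0.2,0,0,0,0,0,0,0]

```text
time: 26.3
position: [0.5466, 0.0168, -0.0212]
orientation: [0.002, 0.717, 0.697, -0.003]
force: [1.2, -17.9, 2.9]
gripper_width: 1.002
grasp_force: 9.0
```

```bash
python3 st.py
```

```text
t 26.3 tray [  0.  -81.4 -29.2] thx 1.5431 z [-0.001 -0.008 -1.   ] F [  1.2 -17.9   2.9] w 1.002
```

Closed again (stalled at −81.4, 18 N). Back off and check everything.

Request:
servo_tool:
  steps: [-0.6,0,0,0,-1.5,0,0,0,-2,0,-2,0,0,0,-5,0,0,0,-5,0,0,0,-4,0,2,0,0,0,0,0,0,0,0,0,0,0]

```text
time: 27.2
position: [0.5453, 0.0024, 0.1381]
orientation: [-0.0, 0.715, 0.699, -0.0]
force: [0.1, -0.5, -0.1]
gripper_width: 0.997
grasp_force: 0.0
```

```bash
cat > chk.py <<'E'
from prof import *
st()
print('outer');prof('wrist',[-70,-35,0,35,70],range(-84,-59,2),1)
print('V');prof('wrist',[-70,0,70],range(-44,48,2),41)
m=eyes.camera_model('wrist');g=cv2.cvtColor(eyes.capture('wrist'),6)
for y,z in((-20,31),(-10,21),(2,11),(10,21),(20,31)):
    for lo in(-100,66):
        X=list(range(lo,lo+36,2)); uv=proj(m,[W(x,y,z) for x in X]).astype(np.float32); print(y,lo,cv2.remap(g,uv[:,0],uv[:,1],1).ravel())
print('tent ends');
for y,z in((-60,11),(-50,21)):
    for lo in(-100,66):
        X=list(range(lo,lo+36,2)); uv=proj(m,[W(x,y,z) for x in X]).astype(np.float32); print(y,lo,cv2.remap(g,uv[:,0],uv[:,1],1).ravel())
E
python3 chk.py
```

```text
t 27.2 tray [ -0.9 -95.9 130.1] thx 1.5482 z [-0.001  0.    -1.   ] F [ 0.1 -0.5 -0.1] w 0.997
outer
wrist -70 [ 24  23  25  25  24  33 105 135 134 133 133 134 134]
wrist -35 [ 24  23  24  23  22  35 107 135 135 134 134 135 136]
wrist 0 [ 24  24  24  24  23  33 110 135 133 134 133 136 138]
wrist 35 [ 23  24  24  24  23  33 112 135 133 134 133 135 137]
wrist 70 [ 41  39  39  39  39  52 154 169 146 136 134 136 138]
V
wrist -70 [133 135 136 136 133 156 165 148 150 148 149 149 149 146 150 148 149 147
 148 150 148 136 133 131 132 133 137 177 220 223 225 225 225 221 224 225
 223 201 243 242 111  56  54  55  55  53]
wrist 0 [137 138 139 140 135 160 170 148 151 150 150 152 154 151 152 153 151 151
 157 181 218 222 229 228 223 219 219 222 225 227 230 226 225 224 226 226
 224 203 246 243 118  68  68  67  67  67]
wrist 70 [227 224 216 198 179 238 244 214 222 221 222 225 227 223 225 224 223 221
 223 224 224 228 228 226 223 227 227 229 227 228 230 226 224 222 224 226
 224 203 244 241 114  61  59  60  59  58]
-20 -100 [ 32  32  34  33  32  30  31  33  32  33  86 148 149 148 149 149 149 149]
-20 66 
[... 359 characters left out ...]
3  39  42  39  40  40  39  42  41  41]
10 -100 [ 88  89  89  88  87  89  88  84  65  46 130 190 140 131 131 130 131 131]
10 66 [226 226 227 226 226 226 226 187  41  40  40  40  40  41  39  38  41  41]
20 -100 [ 37  40  38  39  39  38  40  39  38  40 125 223 222 223 223 223 223 223]
20 66 [225 225 225 225 225 225 225 183  47  39  39  39  39  40  39  40  39  40]
tent ends
-60 -100 [ 24  24  26  25  23  24  23  22  40 122 135 134 134 135 135 135 135 134]
-60 66 [135 136 151 225 228 228 228 149  43  41  41  42  41  42  41  41  41  40]
-50 -100 [ 24  25  23  25  23  27  24  26  41 124 132 132 133 134 132 133 133 134]
-50 66 [135 136 136 209 228 228 227 142  42  42  42  41  41  40  43  41  43  42]
```

Request:
servo_tool:
  steps: [-2,0.2,0,0,-2,0.2,-0.4,0,0,0,0,0,0,0,0,0]

```text
time: 27.75
position: [0.5486, -0.0378, 0.1421]
orientation: [-0.001, 0.716, 0.698, -0.0]
force: [0.8, 1.0, 0.6]
gripper_width: 0.997
grasp_force: 0.0
```

```bash
python3 - <<'E'
from prof import *
st()
print('outer');prof('wrist',[-70,-35,0,35,70],range(-84,-59,2),1)
print('outer top');prof('top',[-70,-35,0,35,70],range(-84,-59,2),1)
E
python3 - <<'E'
import glob;print(sorted(glob.glob('pics/*_*')))
E
```

```text
t 27.75 tray [   3.4 -135.9  134.1] thx 1.5455 z [-0.001  0.    -1.   ] F [0.8 1.  0.6] w 0.997
outer
wrist -70 [ 21  23  23  21  22  22  33 108 129 128 127 125 127]
wrist -35 [ 20  22  21  22  22  20  32 107 130 127 128 127 127]
wrist 0 [ 24  22  22  21  21  23  35 105 128 127 128 126 127]
wrist 35 [ 21  23  23  21  22  22  32 132 216 219 217 217 218]
wrist 70 [ 23  21  21  21  22  22  32  99 149 209 218 217 217]
outer top
top -70 [ 33  34  35  34  32  38  55  91 111 122 122 121 120]
top -35 [ 32  32  33  31  32  38  66  94 116 122 123 121 122]
top 0 [ 30  32  33  33  32  38  53  89 111 123 124 123 123]
top 35 [ 29  29  29  28  29  33  69 117 175 198 210 211 211]
top 70 [ 29  32  32  32  33  42  61 108 150 184 202 208 212]
['pics/top_14.85.png', 'pics/top_14.90.png', 'pics/top_15.65.png', 'pics/top_27.85.png', 'pics/wrist_14.75.png', 'pics/wrist_14.80.png', 'pics/wrist_15.70.png', 'pics/wrist_17.25.png', 'pics/wrist_17.80.png', 'pics/wrist_19.05.png', 'pics/wrist_19.10.png', 'pics/wrist_23.90.png', 'pics/wrist_23.95.png', 'pics/wrist_27.25.png', 'pics/wrist_27.30.png', 'pics/wrist_27.80.png']
```

Tent 2 matches the closed reference at all stations. One gentle confirming push of the third angle onto the stop.

Request:
servo_tool:
  steps: [3.4,3,0,0,3.4,3,0,0,3.4,3,0,0,3.4,2.2,0,0,0,0,4,0,0,0,4,0,0,0,4,0,0,0,2.8,0,0,0,0,0,0,0,0,0]
  hand: 0

```text
time: 28.85
position: [0.664, 0.097, -0.005]
orientation: [-0.001, 0.715, 0.699, -0.0]
force: [-0.4, -0.4, -0.4]
gripper_width: 0.132
grasp_force: 0.0
```

```bash
python3 st.py
```

```text
t 28.85 tray [115.5   1.5 -13. ] thx 1.5479 z [-0.001  0.001 -1.   ] F [-0.4 -0.4 -0.4] w 0.132
```

Request:
servo_tool:
  steps: [0,0,0.4,0,0,-0.8,0,0,0,-0.6,0,0,0,-0.5,0,0,0,-0.3,0,0,0,-0.2,0,0,0,0,0,0]

```text
time: 29.55
position: [0.6401, 0.0963, -0.0091]
orientation: [0.0, 0.716, 0.699, 0.0]
force: [-1.3, -0.9, 0.5]
gripper_width: 0.002
grasp_force: 0.0
```

Request:
servo_tool:
  steps: [0,-0.15,0,0,0,0,0,0]

```text
time: 29.75
position: [0.6387, 0.0964, -0.0094]
orientation: [-0.0, 0.716, 0.699, -0.0]
force: [0.1, -0.4, 0.1]
gripper_width: 0.01
grasp_force: 0.0
```

Request:
servo_tool:
  steps: [0,-0.15,0,0,0,0,0,0]

```text
time: 29.95
position: [0.6377, 0.0964, -0.0092]
orientation: [0.0, 0.716, 0.699, 0.0]
force: [0.3, -0.3, -0.4]
gripper_width: 0.007
grasp_force: 0.8
```

```bash
python3 st.py
```

```text
t 29.95 tray [ 89.2   0.4 -17.2] thx 1.5467 z [ 0.001  0.    -1.   ] F [ 0.3 -0.3 -0.4] w 0.007
```

Request:
servo_tool:
  steps: [0,-0.15,0,0,0,0,0,0]

```text
time: 30.15
position: [0.6376, 0.0964, -0.0087]
orientation: [0.001, 0.716, 0.698, 0.001]
force: [5.5, -0.5, -1.2]
gripper_width: 0.004
grasp_force: 2.7
```

Request:
servo_tool:
  steps: [0,-0.15,0,0,0,0,0,0]

```text
time: 30.35
position: [0.6376, 0.0964, -0.0082]
orientation: [0.002, 0.716, 0.698, 0.003]
force: [8.6, -0.5, -1.2]
gripper_width: 0.004
grasp_force: 4.2
```

Request:
servo_tool:
  steps: [0,1,0,0,0,1.5,0,0,0,0.5,-4,0,0,0,-5,0,-4,-2,-5,0,-4,-4,0,0,-3,-4,0,0,-3,-2,0,0,0,0,0,0,0,0,0,0]

```text
time: 31.35
position: [0.551, -0.0274, 0.1183]
orientation: [-0.0, 0.716, 0.698, -0.0]
force: [-0.0, 0.4, 0.3]
gripper_width: 0.007
grasp_force: 0.0
```

```bash
python3 chk.py
python3 - <<'E'
from prof import *
print('outer top');prof('top',[-70,-35,0,35,70],range(-84,-59,2),1)
E
```

```text
t 31.35 tray [   5.5 -125.5  110.3] thx 1.545 z [-0. -0. -1.] F [-0.   0.4  0.3] w 0.007
outer
wrist -70 [ 20  20  19  19  20  20  25  87 123 121 121 119 121]
wrist -35 [ 19  20  20  20  20  20  24  85 124 121 121 120 121]
wrist 0 [ 20  19  19  20  19  20  25  82 122 121 120 120 120]
wrist 35 [ 38  37  37  38  31  20  24  81 141 201 208 207 207]
wrist 70 [ 19  21  20  19  21  20  23  79 122 123 120 120 148]
V
wrist -70 [118 120 121 121 120 122 145 138 132 130 132 159 198 195 200 197 195 196
 197 188 193 200 199 199 201 199 204 200 197 199 201 199 201 195 197 201
 198 186 193 237 186  44  41  41  41  42]
wrist 0 [123 123 123 123 123 121 151 139 132 134 134 134 136 134 135 134 132 134
 158 204 209 210 208 204 205 206 209 205 204 206 208 201 201 199 202 201
 199 189 193 243 197  55  50  51  51  50]
wrist 70 [209 212 210 211 204 201 242 218 198 199 197 202 205 202 203 201 196 200
 203 201 207 209 204 202 202 205 207 206 204 207 210 203 201 197 200 200
 201 189 190 240 201  50  47  46  45  45]
-20 -100 [ 61  61  62  57  55  55  54  55  54  54 117 198 198 198 198 197 148 144]
-20 66 [207 2
[... 669 characters left out ...]
3 162  33  32  33  34  34  34  34  35  35  32]
tent ends
-60 -100 [ 18  20  22  21  18  20  20  18  41 118 120 120 119 119 120 120 120 120]
-60 66 [158 158 156 158 146 197 209 112  35  38  37  36  37  36  38  37  38  37]
-50 -100 [ 18  21  20  21  19  21  21  20  28 113 118 118 118 120 118 119 119 119]
-50 66 [210 210 210 209 209 210 209 109  37  37  36  36  37  37  38  37  36  35]
outer top
top -70 [ 33  33  34  34  34  39  55  91 112 122 122 122 122]
top -35 [ 32  32  32  32  33  38  66  94 115 121 123 122 122]
top 0 [ 32  32  33  33  31  37  52  89 111 123 124 123 123]
top 35 [ 57  57  57  55  53  50  70  94 120 160 190 208 211]
top 70 [ 42  33  28  26  29  37  53  90 111 121 119 124 141]
```

```bash
python3 -c "
from bench import ticket; print(ticket.hand_in())"
```

```text
the job is handed in; nothing more can be done
None
```

I handed the job in at about 31 s: the loose tent is closed square against the screwed-down foot, and the third angle lies flipped in the valley, pushed home until it stalled at the blue stop. It knocked the tent a few mm open on dropping in, so I re-closed the tent after sliding it home; camera profiles then showed the closed position at all five stations, and I didn't touch the other things.

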